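Stir the coated nuts, then hold the chocolate ball over the bowl for dressing

TASK

The decorator is about to dress the chocolate ball with coated nuts: take the stirring stick from the tool block and stir the nuts right round the bowl a couple of times, so that every one is loosened from where it lay, then stand the stick back in its hole. Then lift the tray by its grip bar, carry it upright so that the loose ball stays in its pocket, and finish by holding it over the middle of the bowl, level and still, a few centimetres above the rim, so that whatever falls off drops back in. Stop there with the tray still in the gripper; keep every nut in the bowl and leave the jar, cake tin and brush where they are.

Things in the scene. Friction and masses are not known exactly. Their poses are not given: they have to be found in the camera images.
- bowl: round stainless mixing bowl with a flat floor, held fast to the bench by a rubber ring (it does not move). Origin: centre of its underside, z up. 202 mm across the rim, rim 75 mm above the bench, sheet 3 mm; inner floor flat, 112 mm across, 5 mm above the bench; the wall flares outwards from there (inside radius about 77 mm at 30 mm height, 89 mm at 55 mm)
- nut0: one of six alike chocolate-coated nuts lying loose on the bowl's floor, 28 mm long, 22 mm thick, 10 g; origin at its middle, 11 mm above the floor it lies on
- nut1: one of six alike chocolate-coated nuts lying loose on the bowl's floor, 28 mm long, 22 mm thick, 10 g; origin at its middle, 11 mm above the floor it lies on
- nut2: one of six alike chocolate-coated nuts lying loose on the bowl's floor, 28 mm long, 22 mm thick, 10 g; origin at its middle, 11 mm above the floor it lies on
- nut3: one of six alike chocolate-coated nuts lying loose on the bowl's floor, 28 mm long, 22 mm thick, 10 g; origin at its middle, 11 mm above the floor it lies on
- nut4: one of six alike chocolate-coated nuts lying loose on the bowl's floor, 28 mm long, 22 mm thick, 10 g; origin at its middle, 11 mm above the floor it lies on
- nut5: one of six alike chocolate-coated nuts lying loose on the bowl's floor, 28 mm long, 22 mm thick, 10 g; origin at its middle, 11 mm above the floor it lies on
- stick: straight beech stirring stick, 180 mm long, 30 g, standing upright in the hole of the tool block: a round shaft 12 mm thick, and from 108 mm above its foot to its top a square handle 16 by 16 mm with flat sides facing its x and y (nearly in line with the block at the start). Origin: centre of its flat foot (lower end), z along the stick to its top
- stick_foot (a point): centre of the stick's flat foot (same point as the stick's origin)
- stick_grip (a point): point on the stick's axis in its square handle, 150 mm above its foot, where it is best gripped, fingers closing along the stick's x (30 mm of stick stand above it)
- tool_block: wooden tool block fixed to the bench, 60 mm along its x, 140 mm along its y, 62 mm high; origin: centre of its underside. Round hole for the stick in the middle of its top, 20 mm wide, floor 12 mm above the bench. Two short tools are fixed in it 50 mm to either side along its y, up to 106 mm above the bench, so close the fingers along the block's x
- tray: beech carrying tray, 260 g, standing loose on the bench: board 160 mm along its x, 100 mm along its y, 16 mm thick, with two round pockets 45 mm wide and 6 mm deep at x = +50 and -50 mm, and a wooden grip bar across the middle between two steel uprights. Origin: centre of the underside, z up
- tray_grip (a point): middle of the tray's grip bar, 100 mm above the tray's underside. The bar runs along the tray's y, 92 mm free length between the uprights, 16 mm thick along x, 20 mm high: grip it with the fingers closing along the tray's x
- tray_pocket (a point): centre of the tray's pocket that holds the ball (at x = +50 mm of the tray), 20 mm above the pocket floor, which is where the ball's centre rests; the ball can roll about 8 mm to any side inside the pocket
- ball_center (a point): centre of the loose chocolate ball, 40 mm across, 40 g, lying in one pocket of the tray
- jar: bystander: glass jar with wooden lid, 84 mm across, 114 mm high, origin at its underside
- cake_tin: bystander: round aluminium cake tin, 110 mm across, 58 mm high, origin at its underside
- brush: bystander: decorating brush lying on the bench, 180 mm long along its x, 10 mm thick; origin under its middle

How it is judged:
On the way, in this order (a step that is already met when the one before it is completed fails the run):
1. the held stick's foot is down among the nuts, on one side (+x of the bowl's own frame) (contact force between the fingers and stick above 0.3 N and z of stick_foot in the frame of bowl below 0.032 m and horizontal distance between stick_foot and bowl below 0.065 m and x of stick_foot in the frame of bowl above 0.01 m), for 0.05 s.
2. it has been brought round to the opposite side (contact force between the fingers and stick above 0.3 N and z of stick_foot in the frame of bowl below 0.032 m and horizontal distance between stick_foot and bowl below 0.065 m and x of stick_foot in the frame of bowl below -0.01 m), for 0.05 s.
3. it has come round to the first side again, and every nut lies at least 12 mm from where it started (all of step 1 and distance of each of nut0, nut1, nut2, nut3, nut4, nut5 from where it was at the start of the episode above 0.012 m), for 0.05 s.
4. the stick stands in its hole again and is let go (z of stick_foot in the frame of tool_block below 0.035 m and horizontal distance between stick_foot and tool_block below 0.02 m and angle between stick's own z axis and vertical below 0.26 rad and contact force between the fingers and stick below 0.05 N), for 0.2 s.
5. the tray is lifted off the bench in the gripper (height (world z) of tray above 0.03 m and contact force between the fingers and tray above 1 N), for 0.1 s.
At the end, for the whole second after the job is handed in: tray held in the gripper, clear of the bowl, underside 15 to 100 mm above its rim, level within 6 degrees, middles within 35 mm, still; ball in its pocket; stick standing in its hole, at least 27 mm deep; all nuts in the bowl; jar, tin and brush within 30 mm of their places (contact force between the fingers and tray above 1 N and contact force between tray and bowl below 0.1 N and angle between tray's own z axis and vertical below 0.1 rad and horizontal distance between tray and bowl below 0.035 m and height (world z) of tray between 0.09 and 0.175 m and linear speed of tray below 0.03 m/s and angular speed of tray below 0.2 rad/s and distance between ball_center and tray_pocket below 0.018 m and z of stick_foot in the frame of tool_block below 0.035 m and horizontal distance between stick_foot and tool_block below 0.02 m and angle between stick's own z axis and vertical below 0.26 rad and horizontal distance between each of nut0, nut1, nut2, nut3, nut4, nut5 and bowl below 0.095 m and z of each of nut0, nut1, nut2, nut3, nut4, nut5 in the frame of bowl below 0.075 m and distance of each of jar, cake_tin, brush from where it was at the start of the episode below 0.03 m); the arm keeps its last pose, push and grip.
It fails at once if the ball leaves its pocket (distance between ball_center and tray_pocket above 0.018 m).
It fails at once if the tray is tipped by more than 20 degrees (angle between tray's own z axis and vertical above 0.35 rad).
It fails at once if a nut falls out of the bowl ((horizontal distance between nut0 and bowl above 0.095 m or z of nut0 in the frame of bowl below -0.005 m) or (horizontal distance between nut1 and bowl above 0.095 m or z of nut1 in the frame of bowl below -0.005 m) or (horizontal distance between nut2 and bowl above 0.095 m or z of nut2 in the frame of bowl below -0.005 m) or (horizontal distance between nut3 and bowl above 0.095 m or z of nut3 in the frame of bowl below -0.005 m) or (horizontal distance between nut4 and bowl above 0.095 m or z of nut4 in the frame of bowl below -0.005 m) or (horizontal distance between nut5 and bowl above 0.095 m or z of nut5 in the frame of bowl below -0.005 m)).
It fails at once if jar, cake tin or brush is shifted by more than 30 mm (distance of any of jar, cake_tin, brush from where it was at the start of the episode above 0.03 m).
It also fails if it takes over 72 s, if anything falls off the work surface, if the arm or the gripper's body presses on something with over 40 N, if the wrist force passes 120 N, or if a joint passes its speed limit or range.

ROBOT

A 6-joint arm with a two-finger parallel gripper is mounted at the origin on the work surface. World frame = base frame: x ahead of the robot, y to its left, z up, the work surface at z = 0. Lengths are in m, angles in rad, forces in N, time in s.
With the tool pointing down it reaches from about 0.425 to 0.925 m from the base axis. Payload 12.5 kg.
Tool frame: the origin (TCP) lies on the centre line of the jaws, within the pads' length; the fingertips stand 25 mm ahead of it and the grasp point (between the pads) lies 6 mm ahead of it; z points along the fingers, y is the line along which they close (so a half turn about z gives the same grasp; the last joint's range is limited). The gripper opens to 85 mm and grips with 20 to 120 N. Pads are 22 mm wide; open, the fingers measure 114 mm over their backs; the gripper's body (76 mm by 85 mm) begins 54 mm behind the grasp point. The pads swing forward as they close: fully open they stand 13 mm farther back than shut.
Start: joints at [1.115, 0.491, 1.559, -0, 1.092, -0.106], TCP at [0.214, 0.587, 0.256] pointing down, gripper open.
Joint ranges: [-3.1, 3.1], [-0.84, 2.19], [0.05, 2.79], [-1.13, 4.28], [0.06, 2.93], [-2.69, 2.69]. Speed limits (rad/s): [2.22, 2.22, 2.79, 3.14, 3.14, 3.14].

INTERFACE

Orientations are given as a unit quaternion [x, y, z, w].
In Python, from bench import robot gives the robot as it stands.
- The arm moves only by the tool move_tool, called by a JSON object that holds its "api" and its "payload". Schema: {"type":"object","properties":{"moves":{"type":"object","properties":{"sx":{"type":"array","items":{"type":"number"},"minItems":1,"maxItems":12},"sy":{"type":"array","items":{"type":"number"},"minItems":1,"maxItems":12},"sz":{"type":"array","items":{"type":"number"},"minItems":1,"maxItems":12},"ax":{"type":"array","items":{"type":"number"},"minItems":1,"maxItems":12},"ay":{"type":"array","items":{"type":"number"},"minItems":1,"maxItems":12},"az":{"type":"array","items":{"type":"number"},"minItems":1,"maxItems":12},"finger_gap":{"type":"array","items":{"type":"number"},"minItems":1,"maxItems":12}},"additionalProperties":false,"required":["sx","sy","sz","ax","ay","az","finger_gap"]},"only":{"type":"string"},"quiet":{"type":"boolean"},"lines":{"type":"string"}},"required":["moves"],"additionalProperties":false}. moves is an object with one list for each field, all of the same length, 1 to 12, a row being the entries at one place: sx, sy, sz (the shift in m), ax, ay, az (a rotation vector in rad), finger_gap (the finger opening in m); each row shifts and turns the commanded pose from where the row before left it, along the tool's axes as they then stand; what a row does not reach is not made up. A row lasts 1/12 s, in which the tool goes at most 0.0417 m and 0.125 rad, less where a joint would pass 70% of its speed; a pose out of reach is approached as far as the arm can. The fingers move at their own pace and stop on an object; the grip force is fixed at half the most. Time passes only in rows, so rows that do not move let the fingers close. The tool returns the time, the measured TCP pose, the force, the opening and the grip force at its end. only (a regular expression) keeps the lines of the reply that match it, lines (a string "A,B") keeps lines A to B, and quiet returns only ok. Input that does not fit is refused with a message, and nothing moves.
- robot.read_state(): the state, without advancing time (a new reading comes with each control period).
- robot.get_image(name): name is "side" or "top" or "wrist"; returns a dict with "frame" (384x512x3 uint8, blue, green, red), "fx", "fy", "cx", "cy" (pixels), "R" (3x3) and "t" (3): a world point X has camera coordinates R X + t. Camera axes: x right, y down, z forward; pixel columns grow to the right and rows downward; lengths in m; the calibration is good to about 2 mm. A picture is of the moment at which its call begins. There is no depth.
- robot.hand_in(): hands the job in; it is judged then, once.
The state is a dict: "t": time; "qpos": joint angles; "qvel": joint speeds; "effort": joint torques, N m; "tool_pos": TCP position; "tcp_rot": TCP orientation; "wrist_force": force on the tool from outside, world axes, zero at the start; "torque": the same for the moment, N m; "grip_width": finger opening in m; "finger_force": force on a finger pad.
Only numpy, scipy, OpenCV 4.12 (cv2) and the standard library are available. Lean on these libraries where they do the work, as an engineer would, in place of code of your own. Each camera call takes 0.05 s, during which the arm holds its last target. There are 200 camera calls.

## Working session

There is one attempt and no reset: what is moved stays moved. The work goes in short steps, Python scripts to look and compute and a tool call to move; the robot and the scene stay as the last step left them, time stands still between calls to the robot, and variables do not carry over. Pictures are saved under pics/ and viewed, at most 14 in all, crops included, and the job is handed in when it is done.

```bash
ls; mkdir -p pics; python3 - <<'E'
from bench import robot
import cv2,numpy as np
s=robot.read_state(); print(s['t'],s['tool_pos'],s['tcp_rot'],s['grip_width'])
for n in("top","side"):
    d=robot.get_image(n); cv2.imwrite(f'pics/{n}0.png',cv2.resize(d['frame'],(800,600),interpolation=cv2.INTER_CUBIC)); cv2.imwrite(f'/tmp/{n}0raw.png',d['frame'])
    print(n,d['fx'],d['fy'],d['cx'],d['cy'],np.array(d['R']).tolist(),np.array(d['t']).tolist())
E
```

```text
bench.py
pics
0.0 [0.21405397 0.58697608 0.25572216] [ 1.73974285e-01  9.84750031e-01 -5.47159143e-04 -1.59868191e-04] 0.08525380384926379
top 380.8442821787513 380.8442821787513 256.20625571404895 192.03543651044953 [[0.019261780257993223, -0.9996601232238613, 0.01756763664661234], [-0.9819892254630322, -0.022218556748919555, -0.18762594919282627], [0.18795250702187177, -0.013637220099773226, -0.9820834390886264]] [-0.021936314959452335, 0.5534068904003517, 0.8687404850422001]
side 461.0978498880591 461.0978498880591 257.10670675945335 189.09408163856028 [[0.981680846250516, -0.1894332291673458, -0.020439368681601417], [-0.1303526663117484, -0.5894996894951458, -0.7971814714797032], [0.1389636588834957, 0.7852421077428023, -0.603393680558019]] [-0.5343882634986985, 0.16401085642445054, 1.1999111953337829]
```

View pics/top0.png

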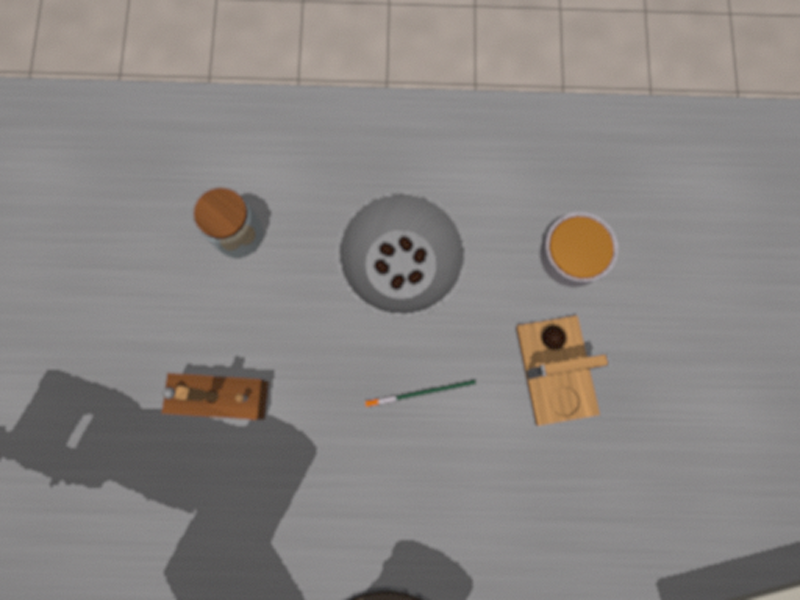

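View pics/side0.png

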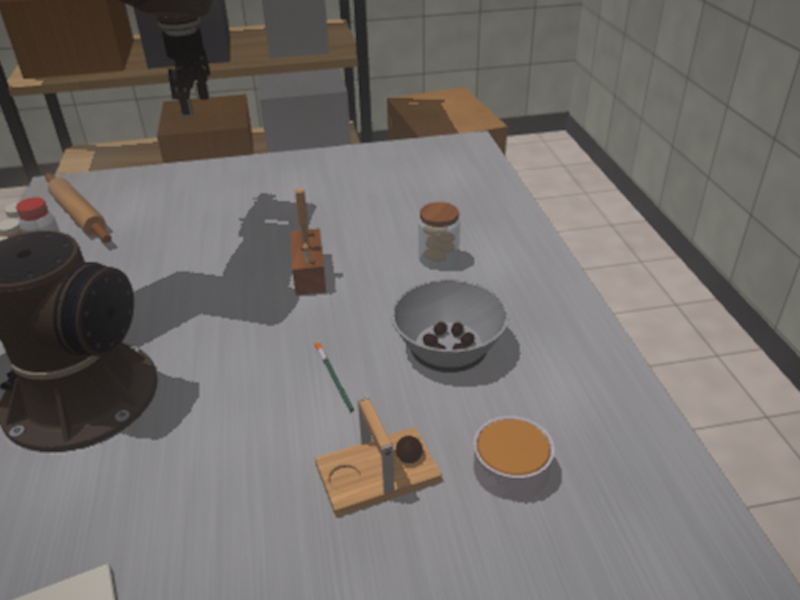

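The top view shows the block (~215,396), bowl (~401,253) with six nuts in a ring, tray (~558,370, ball at 554,337), brush (420,392), jar (222,213) and tin (582,247). The side view agrees. I'll enlarge the key parts in one composite.

```bash
cat > h.py <<'E'
from bench import robot
import cv2,numpy as np
from scipy.spatial.transform import Rotation as Ro
def cam(n):
    d=robot.get_image(n); K=np.array([[d['fx'],0,d['cx']],[0,d['fy'],d['cy']],[0,0,1]])
    return d['frame'],(K,np.array(d['R']),np.array(d['t']))
def atz(c,uv,z):
    K,R,t=c; C=-R.T@t; r=R.T@np.linalg.inv(K)@np.array([uv[0],uv[1],1.]); return C+r*(z-C[2])/r[2]
def proj(c,X):
    K,R,t=c; p=K@(R@np.asarray(X,float)+t); return p[:2]/p[2]
E
python3 - <<'E'
import cv2,numpy as np
t=cv2.imread('/tmp/top0raw.png');s=cv2.imread('/tmp/side0raw.png')
def crop(im,u,v,w,h,S): 
    c=cv2.resize(im[v:v+h,u:u+w],(w*S,h*S),interpolation=cv2.INTER_CUBIC)
    for x in range(0,w,10): cv2.line(c,(x*S,0),(x*S,6 if x%50 else 12),(0,255,255),1)
    for y in range(0,h,10): cv2.line(c,(0,y*S),(6,y*S),(0,255,255),1)
    return c
a=crop(t,100,230,80,60,5);b=crop(t,325,195,80,60,5)[:, :400]
c=crop(t,215,120,80,60,5);b2=crop(s,180,110,80,60,5)
b=crop(t,325,195,80,80,5); 
img=np.zeros((600,800,3),np.uint8); img[:300,:400]=a; img[:400,400:]=b; img[300:,:400]=b2; img[400:,400:]=crop(s,225,250,80,40,5)
cv2.imwrite('pics/c1.png',img)
E
```

```text
(no output)
```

View pics/c1.png

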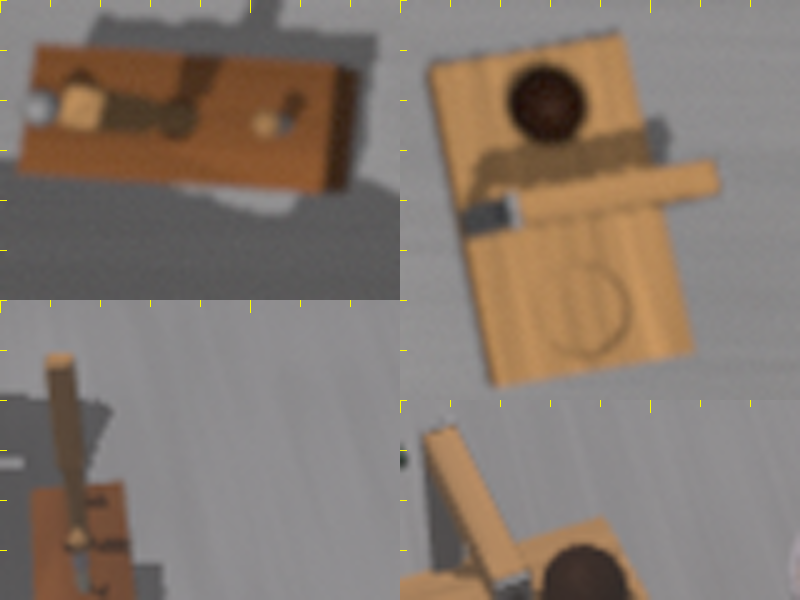

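The composite shows the block top corners, the stick top (raw top 116.4,251.4; raw side 192,121.6) and the tray board corners clearly. The ball is in the pocket nearer +x. Next step is the positions.

```bash
python3 - <<'E'
from h import *
f,c=cam("top"); g,s=cam("side"); r=np.round
P=[atz(c,p,.062) for p in[(107.6,239),(166.8,243.2),(164.4,268),(103.6,264.8)]]
print('block',r(np.mean(P,0),4),[r(np.linalg.norm(P[i]-P[i-1]),3) for i in range(4)])
e=(P[0]-P[1])+(P[3]-P[2]);print('yaw of +y',np.arctan2(e[1],e[0])-np.pi/2)
print('stick',atz(c,(116.4,251.4),.192),atz(s,(192,121.6),.192))
P=[atz(c,p,.016) for p in[(331,208.4),(369.2,201.8),(383.6,265.4),(343.6,272.2)]]
print('tray',r(np.mean(P,0),4),[r(np.linalg.norm(P[i]-P[i-1]),3) for i in range(4)])
e=(P[0]-P[3])+(P[1]-P[2]);print('yaw of +x',np.arctan2(e[1],e[0]))
q=[(515,197),(520,227),(717,160),(720,192)]
P=[atz(c,(325+(u-400)/5,195+v/5),.11) for u,v in q];print('bar',r(np.mean(P,0),4),r(P,3).tolist())
print('ball',atz(c,(325+29.4,195+20.8),.03))
# nuts: dark blobs in bowl
m=(f.max(2)<60).astype(np.uint8);m[:, :215]=0;m[:,300:]=0;m[:120]=0;m[200:]=0
n,l,st,ce=cv2.connectedComponentsWithStats(m)
for i in range(1,n):
  if st[i,4]>20: print('nut',st[i,4],r(atz(c,ce[i],.016),3))
# floor & rim
def fit(z,pts): 
  P=np.array([atz(c,p,z)[:2] for p in pts]);A=np.c_[2*P,np.ones(len(P))];x=np.linalg.lstsq(A,(P**2).sum(1),rcond=None)[0]
  return x[:2],np.sqrt(x[2]+x[0]**2+x[1]**2)
k=.64
print('rim',fit(.075,[(340*k,253*k),(463.5*k,253*k),(401*k,194*k),(401*k,313*k)]))
print('floor',fit(.005,[(365*k,264*k),(436*k,264*k),(401*k,229*k),(401*k,299*k)]))
print('brush',atz(c,(367*k,403*k),.01),atz(c,(475*k,381*k),.01))
print('jar',atz(c,(221*k,213*k),.114),'tin',atz(c,(582*k,247*k),.058))
S=robot.read_state();print(Ro.from_quat(S['tcp_rot']).as_matrix())
E
```

```text
block [0.4007 0.2654 0.062 ] [np.float64(0.059), np.float64(0.138), np.float64(0.057), np.float64(0.139)]
yaw of +y -0.04127863419959277
stick [0.40149611 0.26532521 0.192     ] [0.40541388 0.26347252 0.192     ]
tray [ 0.4545 -0.2618  0.016 ] [np.float64(0.158), np.float64(0.099), np.float64(0.159), np.float64(0.1)]
yaw of +x 0.18191533184693504
bar [ 0.4536 -0.2622  0.11  ] [[0.451, -0.216, 0.11], [0.438, -0.218, 0.11], [0.47, -0.307, 0.11], [0.455, -0.308, 0.11]]
ball [ 0.50399038 -0.25349495  0.03      ]
nut 42 [ 0.656 -0.016  0.016]
nut 43 [0.646 0.013 0.016]
nut 42 [ 0.636 -0.04   0.016]
nut 44 [0.616 0.021 0.016]
nut 45 [ 0.6   -0.033  0.016]
nut 41 [ 0.592 -0.005  0.016]
rim (array([ 0.62396811, -0.01096883]), np.float64(0.09450183741815406))
floor (array([ 0.6240543 , -0.01019065]), np.float64(0.05900048879137279))
brush [0.39643371 0.03812881 0.01      ] [ 0.43409757 -0.13169776  0.01      ]
jar [0.66683519 0.2577622  0.114     ] tin [ 0.64420416 -0.29464261  0.058     ]
[[-9.39426216e-01  3.42751107e-01 -2.51816351e-04]
 [ 3.42751197e-01  9.39426051e-01 -5.58943593e-04]
 [ 4.49843044e-05 -6.11396621e-04 -9.99999812e-01]]
```
Great. Bowl (0.624,-0.0105). Bowl frame orientation unknown! "+x of the bowl's own frame". A full couple of circles cover it anyway. Start: first condition x>0.01, in order; step 3 comes after... just circle 2+ turns.

Sizes agree: the block, tray and bar match their given dimensions. Bowl is at (0.624,-0.0105). First I turn the tool so its y lies along the block's x.

{"api": "move_tool", "payload": {"moves": {"sx": [0,0,0,0,0,0,0,0,0,0,0],"sy": [0,0,0,0,0,0,0,0,0,0,0],"sz": [0,0,0,0,0,0,0,0,0,0,0],"ax": [0,0,0,0,0,0,0,0,0,0,0],"ay": [0,0,0,0,0,0,0,0,0,0,0],"az": [0.115,0.115,0.115,0.115,0.115,0.115,0.115,0.115,0.115,0.115,0.112],"finger_gap": [0.085,0.085,0.085,0.085,0.085,0.085,0.085,0.085,0.085,0.085,0.085]}}}

```text
t: 1.12
tool_pos: [0.2141, 0.5871, 0.2561]
tcp_rot: [0.723, 0.69, -0.0, 0.0]
wrist_force: [0.3, -0.4, -0.5]
grip_width: 0.085
finger_force: 0.0
```

```bash
cat >> h.py <<'E'
def go(p):
    "tool-axis shift from the present TCP to world point p, and present yaw of tool y"
    S=robot.read_state();M=Ro.from_quat(S['tcp_rot']).as_matrix()
    print('t',round(S['t'],2),'tcp',np.round(S['tool_pos'],4),'tool shift',np.round(M.T@(np.array(p)-S['tool_pos']),4),'yaw',round(float(np.arctan2(M[1,1],M[0,1])),4),'z',np.round(M[:,2],4),'w',S['grip_width'])
E
python3 -c "
from h import *
go([.402,.265,.256])"
```

```text
t 1.12 tcp [0.2141 0.5871 0.2561] tool shift [-3.130e-01  2.027e-01  2.000e-04] yaw -0.0468 z [-2.e-04 -3.e-04 -1.e+00] w 0.08499577265365778
```

{"api": "move_tool", "payload": {"moves": {"sx": [-0.013,-0.026,-0.03,-0.03,-0.03,-0.03,-0.03,-0.03,-0.03,-0.03,-0.024,-0.01],"sy": [0.008,0.017,0.02,0.02,0.02,0.02,0.02,0.02,0.02,0.019,0.013,0.006],"sz": [0,0,0,0,0,0,0,0,0,0,0,0],"ax": [0,0,0,0,0,0,0,0,0,0,0,0],"ay": [0,0,0,0,0,0,0,0,0,0,0,0],"az": [0,0,0,0,0,0,0,0,0,0,0,-0.005],"finger_gap": [0.085,0.085,0.085,0.085,0.085,0.085,0.085,0.085,0.085,0.085,0.085,0.085]}}}

```text
t: 2.12
tool_pos: [0.4053, 0.2635, 0.2563]
tcp_rot: [0.72, 0.693, -0.0, 0.0]
wrist_force: [0.5, 0.5, -1.0]
grip_width: 0.0852
finger_force: 0.0
```

```bash
python3 - <<'E'
from h import *
go([.402,.265,.168])
im=np.zeros((400,800,3),np.uint8)
f,c=cam("top");u,v=map(int,proj(c,(.402,.265,.192)));print(u-50,v-50)
im[:,:400]=cv2.resize(f[v-50:v+50,u-50:u+50],(400,400),interpolation=3)
f,c=cam("side");u,v=map(int,proj(c,(.402,.265,.192)));print(u-50,v-50)
im[:,400:]=cv2.resize(f[v-50:v+50,u-50:u+50],(400,400),interpolation=3)
cv2.imwrite('pics/p2.png',im)
E
```

```text
t 2.12 tcp [0.4053 0.2635 0.2563] tool shift [ 0.0014 -0.0033  0.0883] yaw -0.0382 z [ 0.e+00 -3.e-04 -1.e+00] w 0.08515060746231982
66 201
140 71
```

View pics/p2.png

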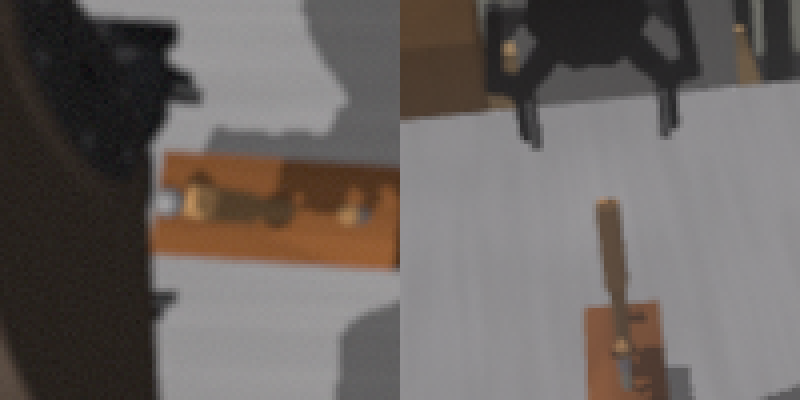

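The stick top (608,203 in the right half) lies midway between the fingertips (536 and 668). I descend and close.

{"api": "move_tool", "payload": {"moves": {"sx": [0.001,0,0,0,0,0,0,0,0,0,0,0],"sy": [-0.002,0,0,0,0,0,0,0,0,0,0,0],"sz": [0.01,0.016,0.02,0.02,0.014,0.008,0,0,0,0,0,0],"ax": [0,0,0,0,0,0,0,0,0,0,0,0],"ay": [0,0,0,0,0,0,0,0,0,0,0,0],"az": [0,0,0,0,0,0,0,0,0,0,0,0],"finger_gap": [0.085,0.085,0.085,0.085,0.085,0.085,0.0,0.0,0.0,0.0,0.0,0.0]}}}

```text
t: 3.22
tool_pos: [0.4025, 0.2673, 0.169]
tcp_rot: [0.72, 0.694, 0.001, 0.0]
wrist_force: [0.4, -0.5, 4.5]
grip_width: 0.0154
finger_force: 58.2
```

{"api": "move_tool", "payload": {"moves": {"sx": [0,0,0,0,0,0,0,0,0],"sy": [0,0,0,0,0,0,0,0,0],"sz": [0,0,-0.01,-0.02,-0.025,-0.025,-0.025,-0.02,-0.01],"ax": [0,0,0,0,0,0,0,0,0],"ay": [0,0,0,0,0,0,0,0,0],"az": [0,0,0,0,0,0,0,0,0],"finger_gap": [0.0,0.0,0,0,0,0,0,0,0]}}}

```text
t: 3.97
tool_pos: [0.4025, 0.2673, 0.3058]
tcp_rot: [0.72, 0.694, 0.001, 0.0]
wrist_force: [-0.0, -0.9, -0.3]
grip_width: 0.015
finger_force: 58.4
```

```bash
python3 -c "
from h import *
go([.624,-.0105,.3])"
```

```text
t 3.97 tcp [0.4025 0.2673 0.3058] tool shift [-0.2696  0.2314  0.0061] yaw -0.0361 z [ 0.0028  0.0014 -1.    ] w 0.014967514620015034
```

{"api": "move_tool", "payload": {"moves": {"sx": [-0.01,-0.022,-0.026,-0.026,-0.026,-0.026,-0.026,-0.026,-0.026,-0.026,-0.02,-0.01],"sy": [0.008,0.019,0.022,0.023,0.023,0.023,0.023,0.023,0.022,0.022,0.016,0.008],"sz": [0,0,0,0,0,0,0,0,0,0,0,0],"ax": [0,0,0,0,0,0,0,0,0,0,0,0],"ay": [0,0,0,0,0,0,0,0,0,0,0,0],"az": [0,0,0,0,0,0,0,0,0,0,0,0],"finger_gap": [0,0,0,0,0,0,0,0,0,0,0,0]}}}

```text
t: 4.97
tool_pos: [0.6256, -0.0136, 0.3027]
tcp_rot: [0.72, 0.694, -0.0, -0.0]
wrist_force: [-0.6, 0.9, -0.4]
grip_width: 0.0152
finger_force: 58.5
```

```bash
python3 - <<'E'
from h import *
go([.624,-.0105,.171])
im=np.zeros((400,800,3),np.uint8)
for i,n in enumerate(("top","side")):
  f,c=cam(n);u,v=map(int,proj(c,(.624,-.0105,.12)));u0,v0=max(u-65,0),max(v-65,0);print(u0,v0)
  im[:390,400*i:400*i+390]=cv2.resize(f[v0:v0+130,u0:u0+130],(390,390),interpolation=3)
  print(n,'foot expected',proj(c,robot.read_state()['tool_pos']-[0,0,.157]))
cv2.imwrite('pics/p3.png',im)
E
```

```text
t 4.97 tcp [ 0.6256 -0.0136  0.3027] tool shift [ 0.0031 -0.0017  0.1317] yaw -0.0381 z [-4.e-04 -1.e-04 -1.e+00] w 0.015245978353494572
192 91
top foot expected [259.27559483 152.18221217]
221 121
side foot expected [287.50796929 178.9635288 ]
```

View pics/p3.png

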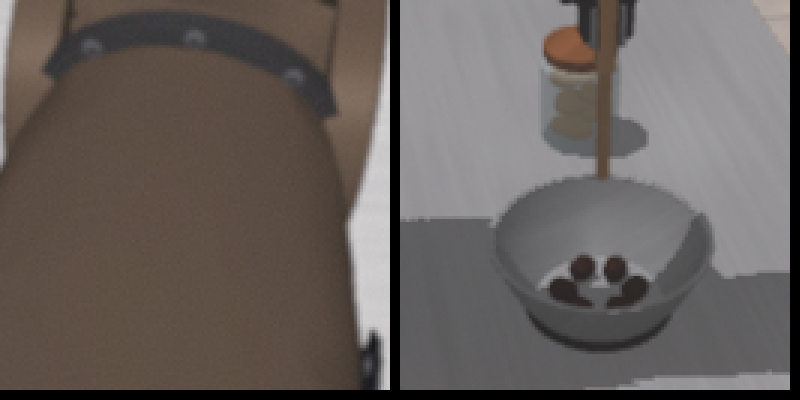

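The stick hangs straight, and its foot is at raw side (288.7,180.3) against an expected (287.5,179.0). I lower it in the middle of the nut ring.

{"api": "move_tool", "payload": {"moves": {"sx": [0.003,0,0,0,0,0,0,0,0.003,0.003,0.003,0],"sy": [-0.002,0,0,0,0,0,0,0,0.010,0.011,0.012,0],"sz": [0.01,0.02,0.02,0.02,0.02,0.02,0.015,0.006,0,0,0,0],"ax": [0,0,0,0,0,0,0,0,0,0,0,0],"ay": [0,0,0,0,0,0,0,0,0,0,0,0],"az": [0,0,0,0,0,0,0,0,0,0,0,0],"finger_gap": [0,0,0,0,0,0,0,0,0,0,0,0]}}}

```text
t: 6.07
tool_pos: [0.6567, 0.0014, 0.1727]
tcp_rot: [0.719, 0.695, 0.001, 0.0]
wrist_force: [0.1, 0.6, 0.1]
grip_width: 0.015
finger_force: 58.5
```

```bash
python3 -c "
from h import *
go([.624,-.0105,.171])"
```

```text
t 6.07 tcp [0.6567 0.0014 0.1727] tool shift [-0.013  -0.0323  0.0016] yaw -0.0347 z [ 1.5e-03  2.0e-04 -1.0e+00] w 0.015023705722122386
```

{"api": "move_tool", "payload": {"moves": {"sx": [0.006,0.007,0.0054,0.0034,0.0012,-0.0012,-0.0034,-0.0054,-0.007,-0.0082,-0.0088,-0.0088],"sy": [-0.0034,-0.0054,-0.007,-0.0082,-0.0088,-0.0088,-0.0082,-0.007,-0.0054,-0.0034,-0.0012,0.0012],"sz": [0.001,0,0,0,0,0,0,0,0,0,0,0],"ax": [0,0,0,0,0,0,0,0,0,0,0,0],"ay": [0,0,0,0,0,0,0,0,0,0,0,0],"az": [0,0,0,0,0,0,0,0,0,0,0,0],"finger_gap": [0,0,0,0,0,0,0,0,0,0,0,0]}}}

```text
t: 7.07
tool_pos: [0.5892, -0.0187, 0.1713]
tcp_rot: [0.72, 0.694, 0.0, -0.0]
wrist_force: [1.2, 1.1, 0.9]
grip_width: 0.0156
finger_force: 58.5
```

{"api": "move_tool", "payload": {"moves": {"sx": [-0.0082,-0.007,-0.0054,-0.0034,-0.0012,0.0012,0.0034,0.0054,0.007,0.0082,0.0088,0.0088],"sy": [0.0034,0.0054,0.007,0.0082,0.0088,0.0088,0.0082,0.007,0.0054,0.0034,0.0012,-0.0012],"sz": [0,0,0,0,0,0,0,0,0,0,0,0],"ax": [0,0,0,0,0,0,0,0,0,0,0,0],"ay": [0,0,0,0,0,0,0,0,0,0,0,0],"az": [0,0,0,0,0,0,0,0,0,0,0,0],"finger_gap": [0,0,0,0,0,0,0,0,0,0,0,0]}}}

```text
t: 8.07
tool_pos: [0.6558, -0.001, 0.1712]
tcp_rot: [0.72, 0.694, 0.0, -0.0]
wrist_force: [0.7, 0.3, -0.6]
grip_width: 0.015
finger_force: 58.6
```

```bash
python3 - <<'E'
from h import *
go([.624,-.0105,.171])
f,c=cam("side")
N=[(.656,-.016),(.646,.013),(.636,-.04),(.616,.021),(.6,-.033),(.592,-.005)]
u,v=map(int,proj(c,(.624,-.0105,.03)));u0,v0=u-40,v-35
im=cv2.resize(f[v0:v0+65,u0:u0+80],(800,650),interpolation=3)[:600]
for n in N:
  p=proj(c,(*n,.016)); q=tuple(int(10*(p[i]-(u0,v0)[i])+5) for i in(0,1)); cv2.circle(im,q,4,(0,255,0),-1)
cv2.imwrite('pics/p4.png',im)
E
```

```text
t 8.07 tcp [ 0.6558 -0.001   0.1712] tool shift [-0.0106 -0.0315  0.0002] yaw -0.0354 z [-0.e+00  1.e-04 -1.e+00] w 0.01499333492316207
```

View pics/p4.png

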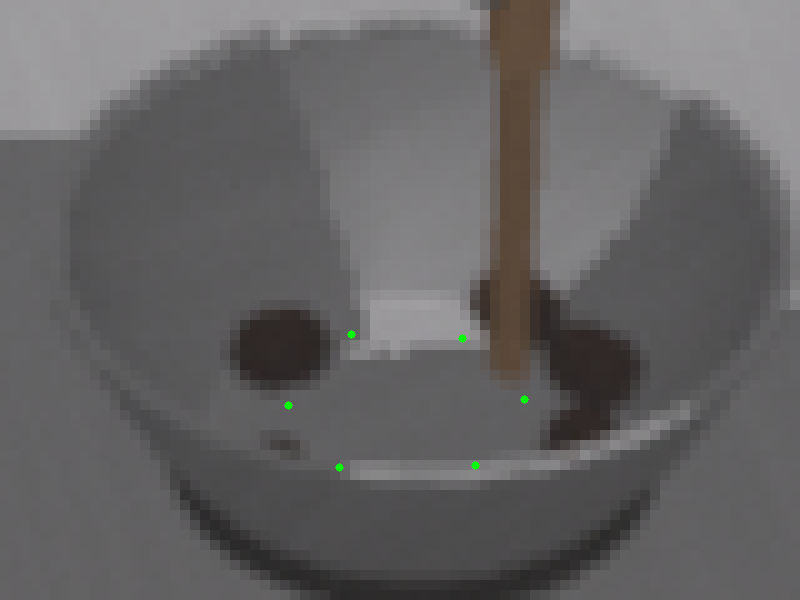

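One round pushed the nuts outwards: none lies on its starting point (green), though one or two are hidden behind the near rim. A second, wider round follows.

{"api": "move_tool", "payload": {"moves": {"sx": [0.002,0.0098,0.0084,0.0065,0.0041,0.0014,-0.0014,-0.0041,-0.0065,-0.0084,-0.0098,-0.0106],"sy": [0.008,-0.0041,-0.0065,-0.0084,-0.0098,-0.0106,-0.0106,-0.0098,-0.0084,-0.0065,-0.0041,-0.0014],"sz": [0,0,0,0,0,0,0,0,0,0,0,0],"ax": [0,0,0,0,0,0,0,0,0,0,0,0],"ay": [0,0,0,0,0,0,0,0,0,0,0,0],"az": [0,0,0,0,0,0,0,0,0,0,0,0],"finger_gap": [0,0,0,0,0,0,0,0,0,0,0,0]}}}

```text
t: 9.12
tool_pos: [0.5843, -0.0086, 0.1728]
tcp_rot: [0.72, 0.694, 0.002, 0.003]
wrist_force: [1.3, -0.4, 1.7]
grip_width: 0.0151
finger_force: 59.9
```

{"api": "move_tool", "payload": {"moves": {"sx": [-0.0106,-0.0098,-0.0084,-0.0065,-0.0041,-0.0014,0.0014,0.0041,0.0065,0.0084,0.0098,0.0106],"sy": [0.0014,0.0041,0.0065,0.0084,0.0098,0.0106,0.0106,0.0098,0.0084,0.0065,0.0041,0.0014],"sz": [0,0,0,0,0,0,0,0,0,0,0,0],"ax": [0,0,0,0,0,0,0,0,0,0,0,0],"ay": [0,0,0,0,0,0,0,0,0,0,0,0],"az": [0,0,0,0,0,0,0,0,0,0,0,0],"finger_gap": [0,0,0,0,0,0,0,0,0,0,0,0]}}}

```text
t: 10.12
tool_pos: [0.6642, -0.0106, 0.1707]
tcp_rot: [0.72, 0.694, -0.002, -0.001]
wrist_force: [-7.3, -1.5, 1.5]
grip_width: 0.0151
finger_force: 60.5
```

```bash
python3 - <<'E'
from h import *
go([.624,-.0105,.171])
N=[(.656,-.016),(.646,.013),(.636,-.04),(.616,.021),(.6,-.033),(.592,-.005)]
f,c=cam("side")
u,v=map(int,proj(c,(.624,-.0105,.03)));u0,v0=u-40,v-40
im=cv2.resize(f[v0:v0+80,u0:u0+80],(400,400),interpolation=3)
for n in N:
  p=proj(c,(*n,.016)); q=tuple(int(5*(p[i]-(u0,v0)[i])+2) for i in(0,1)); cv2.circle(im,q,3,(0,255,0),-1)
g,c=cam("wrist"); w=cv2.resize(g,(400,300))
for n in N:
  p=proj(c,(*n,.016))*400/512; cv2.circle(w,tuple(int(x) for x in p),3,(0,255,0),-1)
o=np.zeros((400,800,3),np.uint8);o[:,:400]=im;o[:300,400:]=w;cv2.imwrite('pics/p5.png',o)
E
```

```text
t 10.12 tcp [ 0.6642 -0.0106  0.1707] tool shift [-0.0013 -0.0402 -0.0002] yaw -0.0354 z [-3.7e-03 -6.0e-04 -1.0e+00] w 0.015062443340668363
```

View pics/p5.png

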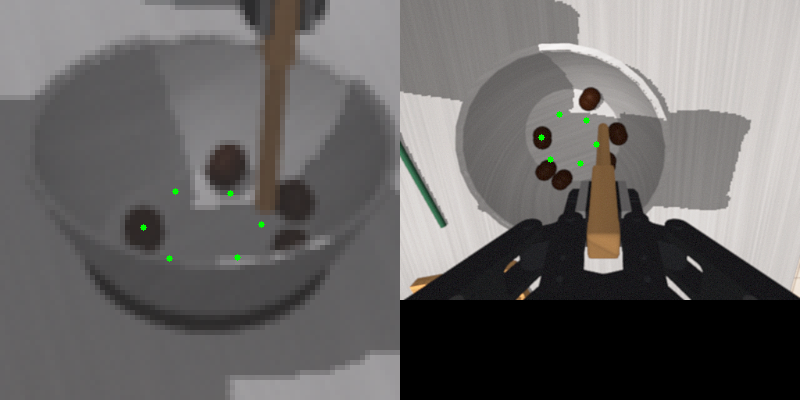

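The wrist view shows all six nuts in the bowl, but one (541,137) lies on a nut's starting place. I can't tell the nuts apart, so I spiral out from the middle to push every one outside the starting ring.

{"api": "move_tool", "payload": {"moves": {"sx": [0,0,0.01,0.0073,0.0027,-0.0027,-0.0073,-0.01,-0.01,-0.0073,-0.0027,0.0027],"sy": [-0.01,-0.01,-0.0027,-0.0073,-0.01,-0.01,-0.0073,-0.0027,0.0027,0.0073,0.01,0.01],"sz": [0,0,0,0,0,0,0,0,0,0,0,0],"ax": [0,0,0,0,0,0,0,0,0,0,0,0],"ay": [0,0,0,0,0,0,0,0,0,0,0,0],"az": [0,0,0,0,0,0,0,0,0,0,0,0],"finger_gap": [0,0,0,0,0,0,0,0,0,0,0,0]}}}

```text
t: 11.22
tool_pos: [0.6356, -0.0296, 0.1714]
tcp_rot: [0.72, 0.694, 0.0, 0.0]
wrist_force: [-0.5, -1.2, -0.6]
grip_width: 0.0153
finger_force: 59.9
```

{"api": "move_tool", "payload": {"moves": {"sx": [0.0073,0.01,0,0.001,0.0083,0.0077,0.0066,0.0051,0.0032,0.0011,-0.0011,-0.0032],"sy": [0.0073,0.0027,0.006,0.006,-0.0011,-0.0032,-0.0051,-0.0066,-0.0077,-0.0083,-0.0083,-0.0077],"sz": [0,0,0,0,0,0,0,0,0,0,0,0],"ax": [0,0,0,0,0,0,0,0,0,0,0,0],"ay": [0,0,0,0,0,0,0,0,0,0,0,0],"az": [0,0,0,0,0,0,0,0,0,0,0,0],"finger_gap": [0,0,0,0,0,0,0,0,0,0,0,0]}}}

```text
t: 12.22
tool_pos: [0.6087, 0.0199, 0.1714]
tcp_rot: [0.72, 0.694, 0.0, -0.0]
wrist_force: [0.1, -0.2, 0.0]
grip_width: 0.015
finger_force: 59.8
```

{"api": "move_tool", "payload": {"moves": {"sx": [-0.0051,-0.0066,-0.0077,-0.0083,-0.0083,-0.0077,-0.0066,-0.0051,-0.0032,-0.0011,0.0011,0.0032],"sy": [-0.0066,-0.0051,-0.0032,-0.0011,0.0011,0.0032,0.0051,0.0066,0.0077,0.0083,0.0083,0.0077],"sz": [0,0,0,0,0,0,0,0,0,0,0,0],"ax": [0,0,0,0,0,0,0,0,0,0,0,0],"ay": [0,0,0,0,0,0,0,0,0,0,0,0],"az": [0,0,0,0,0,0,0,0,0,0,0,0],"finger_gap": [0,0,0,0,0,0,0,0,0,0,0,0]}}}

```text
t: 13.22
tool_pos: [0.6408, -0.037, 0.1711]
tcp_rot: [0.72, 0.694, 0.0, -0.0]
wrist_force: [-0.4, -0.2, -0.8]
grip_width: 0.0152
finger_force: 59.8
```

```bash
cat > look.py <<'E'
from h import *; import sys
go([.624,-.0105,.171])
N=[(.656,-.016),(.646,.013),(.636,-.04),(.616,.021),(.6,-.033),(.592,-.005)]
g,c=cam("wrist"); u,v=map(int,proj(c,(.624,-.0105,.02))); u0,v0=max(0,u-100),max(0,v-100); w=cv2.resize(g[v0:v0+150,u0:u0+200],None,fx=4,fy=4,interpolation=3)
for n in N:
  P=np.array([(proj(c,(n[0]+.012*np.cos(a),n[1]+.012*np.sin(a),.016))-(u0,v0)+.5)*4 for a in np.linspace(0,6.28,30)]).astype(np.int32)
  cv2.polylines(w,[P],True,(0,255,0),1)
cv2.imwrite(sys.argv[1],w)
E
python3 look.py pics/p6.png
```

```text
t 13.22 tcp [ 0.6408 -0.037   0.1711] tool shift [ 0.0259 -0.0178  0.0001] yaw -0.0363 z [-0.e+00  1.e-04 -1.e+00] w 0.015244838902993565
```

View pics/p6.png

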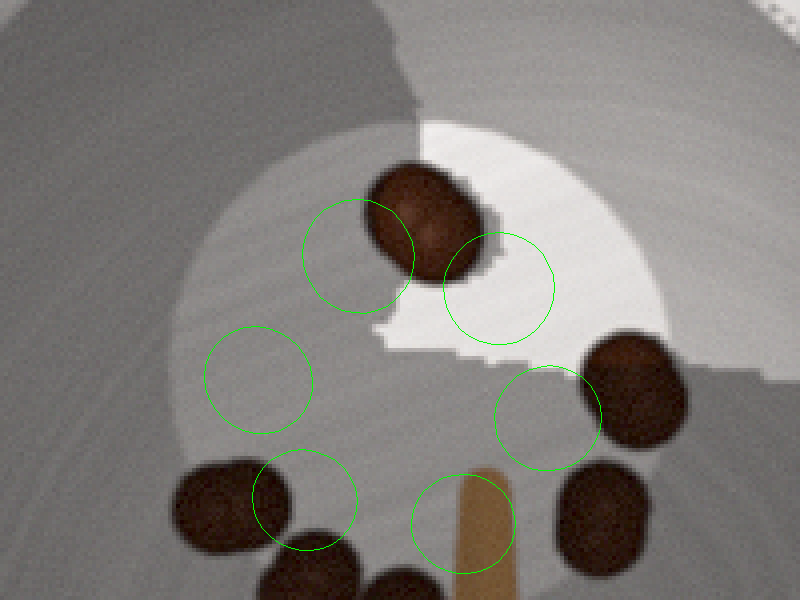

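All six nuts now lie clear of the 12 mm circles round every starting place, so whichever nut is which, each has moved far enough. One more full round in this state covers either side.

{"api": "move_tool", "payload": {"moves": {"sx": [0.0051,0.0066,0.0077,0.0083,0.0083,0.0077,0.0066,0.0051,0.0032,0.0011,-0.0011,-0.0032],"sy": [0.0066,0.0051,0.0032,0.0011,-0.0011,-0.0032,-0.0051,-0.0066,-0.0077,-0.0083,-0.0083,-0.0077],"sz": [0,0,0,0,0,0,0,0,0,0,0,0],"ax": [0,0,0,0,0,0,0,0,0,0,0,0],"ay": [0,0,0,0,0,0,0,0,0,0,0,0],"az": [0,0,0,0,0,0,0,0,0,0,0,0],"finger_gap": [0,0,0,0,0,0,0,0,0,0,0,0]}}}

```text
t: 14.27
tool_pos: [0.6088, 0.0194, 0.1715]
tcp_rot: [0.72, 0.694, 0.0, 0.0]
wrist_force: [1.4, -1.0, 0.4]
grip_width: 0.0152
finger_force: 59.8
```

{"api": "move_tool", "payload": {"moves": {"sx": [-0.0051,-0.0066,-0.0077,-0.0083,-0.0083,-0.0077,-0.0066,-0.0051,-0.0032,-0.0011,0.0011,0.0032],"sy": [-0.0066,-0.0051,-0.0032,-0.0011,0.0011,0.0032,0.0051,0.0066,0.0077,0.0083,0.0083,0.0077],"sz": [0,0,0,0,0,0,0,0,0,0,0,0],"ax": [0,0,0,0,0,0,0,0,0,0,0,0],"ay": [0,0,0,0,0,0,0,0,0,0,0,0],"az": [0,0,0,0,0,0,0,0,0,0,0,0],"finger_gap": [0,0,0,0,0,0,0,0,0,0,0,0]}}}

```text
t: 15.27
tool_pos: [0.6409, -0.037, 0.1711]
tcp_rot: [0.72, 0.694, 0.0, -0.0]
wrist_force: [-0.4, -0.1, -0.3]
grip_width: 0.0153
finger_force: 59.8
```

{"api": "move_tool", "payload": {"moves": {"sx": [0.005,0.01,0.01,0,0,0,0,0,0,0],"sy": [-0.004,-0.005,-0.008,0,0,0,0,0,0,0],"sz": [0,0,0,-0.01,-0.02,-0.025,-0.025,-0.025,-0.02,-0.01],"ax": [0,0,0,0,0,0,0,0,0,0],"ay": [0,0,0,0,0,0,0,0,0,0],"az": [0,0,0,0,0,0,0,0,0,0],"finger_gap": [0,0,0,0,0,0,0,0,0,0]}}}

```text
t: 16.1
tool_pos: [0.6237, -0.0111, 0.3102]
tcp_rot: [0.72, 0.694, 0.001, 0.002]
wrist_force: [0.3, 0.4, -0.3]
grip_width: 0.015
finger_force: 59.8
```

```bash
python3 -c "
from h import *
go([.4025,.2673,.306])"
```

```text
t 16.1 tcp [ 0.6237 -0.0111  0.3102] tool shift [ 0.2704 -0.2309  0.0031] yaw -0.0354 z [ 4.3e-03 -5.0e-04 -1.0e+00] w 0.015031988160238836
```

{"api": "move_tool", "payload": {"moves": {"sx": [0.01,0.022,0.026,0.026,0.026,0.026,0.026,0.026,0.026,0.026,0.02,0.009],"sy": [-0.008,-0.019,-0.022,-0.023,-0.023,-0.023,-0.023,-0.023,-0.022,-0.022,-0.016,-0.007],"sz": [0,0,0,0,0,0,0,0,0,0,0,0],"ax": [0,0,0,0,0,0,0,0,0,0,0,0],"ay": [0,0,0,0,0,0,0,0,0,0,0,0],"az": [0,0,0,0,0,0,0,0,0,0,0,0],"finger_gap": [0,0,0,0,0,0,0,0,0,0,0,0]}}}

```text
t: 17.1
tool_pos: [0.3994, 0.2675, 0.3055]
tcp_rot: [0.719, 0.695, -0.001, -0.0]
wrist_force: [0.2, -0.2, -0.9]
grip_width: 0.0152
finger_force: 59.8
```

{"api": "move_tool", "payload": {"moves": {"sx": [0,0],"sy": [0,0],"sz": [0,0],"ax": [0,0],"ay": [0,0],"az": [0,0],"finger_gap": [0,0]}}}

```text
t: 17.27
tool_pos: [0.4021, 0.2657, 0.3058]
tcp_rot: [0.719, 0.695, -0.0, -0.0]
wrist_force: [-0.0, -0.5, 0.2]
grip_width: 0.0156
finger_force: 59.8
```

```bash
python3 - <<'E'
from h import *
go([.4017,.2663,.23])
o=np.zeros((400,800,3),np.uint8)
for i,n in enumerate(("side","wrist")):
  f,c=cam(n)
  if i==0:
    u,v=map(int,proj(c,(.402,.266,.1)));u0,v0=u-50,v-50; o[:,:400]=cv2.resize(f[v0:v0+100,u0:u0+100],(400,400),interpolation=3); print(u0,v0)
    S=robot.read_state();print(proj(c,S['tool_pos']-[0,0,.157]))
  else: o[:300,400:]=cv2.resize(f,(400,300))
cv2.imwrite('pics/p7.png',o)
E
```

```text
t 17.27 tcp [0.4021 0.2657 0.3058] tool shift [ 0.0006 -0.0004  0.0758] yaw -0.0344 z [-5.e-04 -5.e-04 -1.e+00] w 0.015569018112919811
144 98
[192.5389553 134.2269654]
```

View pics/p7.png

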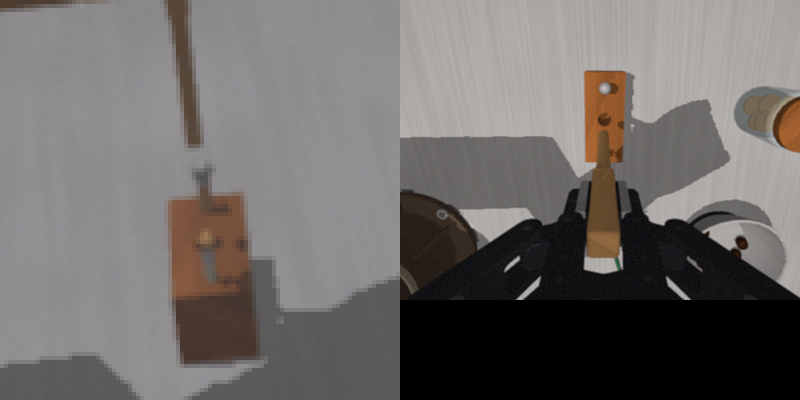

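The stick is still straight in the grip: foot at raw side (192.8,134.8) against an expected (192.5,134.2). I lower it partway into the hole and watch the force.

{"api": "move_tool", "payload": {"moves": {"sx": [0,0,0,0,0,0,0,0,0],"sy": [0,0,0,0,0,0,0,0,0],"sz": [0.01,0.02,0.02,0.015,0.01,0.01,0.01,0.008,0],"ax": [0,0,0,0,0,0,0,0,0],"ay": [0,0,0,0,0,0,0,0,0],"az": [0,0,0,0,0,0,0,0,0],"finger_gap": [0,0,0,0,0,0,0,0,0]}}}

```text
t: 18.12
tool_pos: [0.4027, 0.2647, 0.2018]
tcp_rot: [0.72, 0.694, -0.001, -0.0]
wrist_force: [0.9, -0.2, 0.1]
grip_width: 0.0154
finger_force: 59.8
```

{"api": "move_tool", "payload": {"moves": {"sx": [0,0,0,0,0,0],"sy": [0,0,0,0,0,0],"sz": [0.01,0.01,0.008,0.002,0,0],"ax": [0,0,0,0,0,0],"ay": [0,0,0,0,0,0],"az": [0,0,0,0,0,0],"finger_gap": [0,0,0,0,0,0]}}}

```text
t: 18.62
tool_pos: [0.4028, 0.2656, 0.1736]
tcp_rot: [0.72, 0.694, 0.0, 0.0]
wrist_force: [1.3, 0.4, 0.4]
grip_width: 0.0152
finger_force: 59.8
```

{"api": "move_tool", "payload": {"moves": {"sx": [0,0,0,0,0,0,0,0,0,0,0,0],"sy": [0,0,0,0,0,0,0,0,0,0,0,0],"sz": [0.003,0,0,0,0,0,0,-0.01,-0.02,-0.03,-0.03,-0.02],"ax": [0,0,0,0,0,0,0,0,0,0,0,0],"ay": [0,0,0,0,0,0,0,0,0,0,0,0],"az": [0,0,0,0,0,0,0,0,0,0,0,0],"finger_gap": [0,0.03,0.05,0.085,0.085,0.085,0.085,0.085,0.085,0.085,0.085,0.085]}}}

```text
t: 19.62
tool_pos: [0.4028, 0.2658, 0.2828]
tcp_rot: [0.72, 0.694, 0.001, 0.0]
wrist_force: [-0.4, 0.0, 0.0]
grip_width: 0.0849
finger_force: 0.0
```

```bash
python3 - <<'E'
from h import *
go([.4545,-.262,.28])
f,c=cam("side");u,v=map(int,proj(c,(.402,.266,.1)));u0,v0=u-50,v-50;print(proj(c,(.4017,.266,.192))-(u0,v0))
o=np.zeros((400,800,3),np.uint8);o[:,:400]=cv2.resize(f[v0:v0+100,u0:u0+100],(400,400),interpolation=3)
g,c=cam("wrist");o[:300,400:]=cv2.resize(g,(400,300))
cv2.imwrite('pics/p8.png',o)
E
```

```text
t 19.62 tcp [0.4028 0.2658 0.2828] tool shift [-0.5256  0.0707  0.0024] yaw -0.0359 z [ 0.0019  0.001  -1.    ] w 0.08485110551044764
[46.66080841 23.32962705]
```

View pics/p8.png

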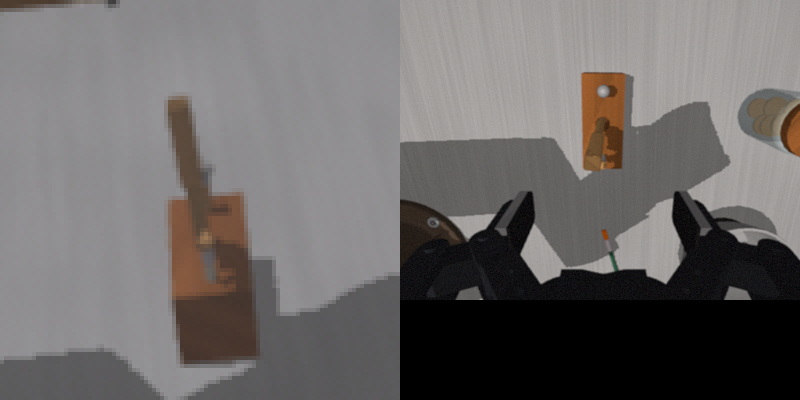

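The stick stands in its hole (top at 178,98, within 2 raw px of where it should be upright). On to the tray.

{"api": "move_tool", "payload": {"moves": {"sx": [-0.015,-0.03,-0.038,-0.04,-0.04,-0.04,-0.04,-0.04,-0.04,-0.04,-0.04,-0.04],"sy": [0.015,0.025,0.03,0.01,0,0,0,0,0,0,0,0],"sz": [0,0,0,0,0,0,0,0,0,0,0,0],"ax": [0,0,0,0,0,0,0,0,0,0,0,0],"ay": [0,0,0,0,0,0,0,0,0,0,0,0],"az": [0,0,0,0,0,0,0,0,0,0,0,0],"finger_gap": [0.085,0.085,0.085,0.085,0.085,0.085,0.085,0.085,0.085,0.085,0.085,0.085]}}}

```text
t: 20.72
tool_pos: [0.4618, -0.1764, 0.2795]
tcp_rot: [0.72, 0.694, -0.0, -0.001]
wrist_force: [0.6, 0.1, -0.4]
grip_width: 0.0852
finger_force: 0.0
```

{"api": "move_tool", "payload": {"moves": {"sx": [-0.035,-0.025,-0.015,0,0,0,0],"sy": [0,0,0,0,0,0,0],"sz": [0,0,0,0,0,0,0],"ax": [0,0,0,0,0,0,0],"ay": [0,0,0,0,0,0,0],"az": [0,-0.04,-0.06,-0.06,-0.06,0,0],"finger_gap": [0.085,0.085,0.085,0.085,0.085,0.085,0.085]}}}

```text
t: 21.3
tool_pos: [0.4603, -0.2493, 0.2796]
tcp_rot: [0.64, 0.768, 0.0, -0.001]
wrist_force: [-0.1, 0.4, -0.5]
grip_width: 0.0849
finger_force: 0.0
```

```bash
python3 - <<'E'
from h import *
go([.4541,-.262,.106])
g,c=cam("wrist");w=cv2.resize(g,(800,600),interpolation=3)
for p in [(.4541,-.262,.11)]: cv2.circle(w,tuple(int(x) for x in proj(c,p)*800/512),4,(0,255,0),-1)
cv2.imwrite('pics/p9.png',w)
E
```

```text
t 21.3 tcp [ 0.4603 -0.2493  0.2796] tool shift [-0.0115 -0.0083  0.1735] yaw 0.1821 z [-8.e-04  7.e-04 -1.e+00] w 0.08491296963939295
```

View pics/p9.png

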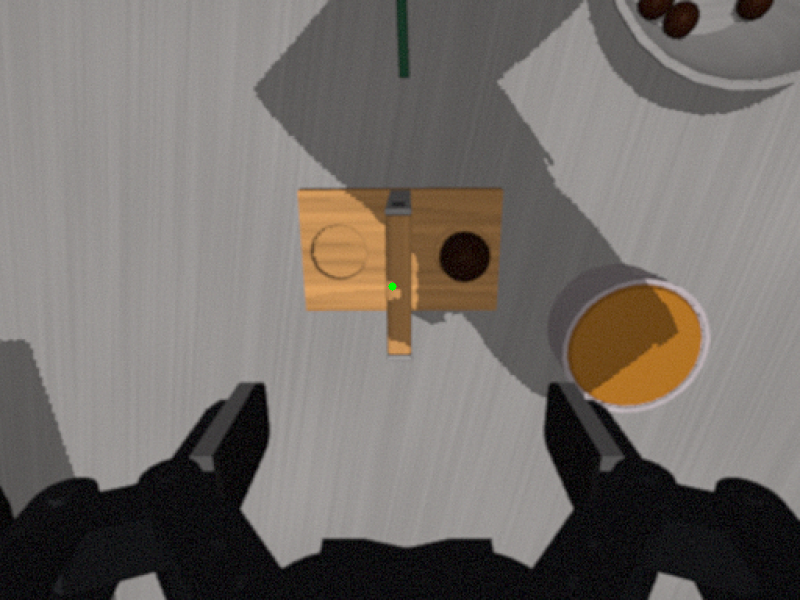

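The wrist view shows the tray square to the jaws, with the bar at column 399 (dot at 392, about 4 mm) and the ball in its pocket (464,256). I split the difference and descend.

{"api": "move_tool", "payload": {"moves": {"sx": [-0.0115,0,0,0,0,0,0,0,0,0,0,0],"sy": [-0.006,0,0,0,0,0,0,0,0,0,0,0],"sz": [0,0.01,0.02,0.025,0.025,0.025,0.025,0.02,0.015,0.0075,0,0],"ax": [0,0,0,0,0,0,0,0,0,0,0,0],"ay": [0,0,0,0,0,0,0,0,0,0,0,0],"az": [0,0,0,0,0,0,0,0,0,0,0,0],"finger_gap": [0.085,0.085,0.085,0.085,0.085,0.085,0.085,0.085,0.085,0.085,0.05,0.035]}}}

```text
t: 22.35
tool_pos: [0.4567, -0.2619, 0.1077]
tcp_rot: [0.639, 0.769, 0.0, -0.0]
wrist_force: [0.4, -0.1, 0.1]
grip_width: 0.0634
finger_force: 0.0
```

{"api": "move_tool", "payload": {"moves": {"sx": [0,0,0,0,0,0,0,0,0,0,0],"sy": [0,0,0,0,0,0,0,0,0,0,0],"sz": [0,0,0,0,0,0,0,0,0,0,0],"ax": [0,0,0,0,0,0,0,0,0,0,0],"ay": [0,0,0,0,0,0,0,0,0,0,0],"az": [0,0,0,0,0,0,0,0,0,0,0],"finger_gap": [0.03,0.026,0.022,0.02,0.018,0.016,0.014,0.01,0,0,0]}}}

```text
t: 23.27
tool_pos: [0.4569, -0.2619, 0.1082]
tcp_rot: [0.639, 0.769, 0.0, 0.0]
wrist_force: [0.6, 1.5, 5.9]
grip_width: 0.0153
finger_force: 58.4
```

Gripped. I lift it gently.

{"api": "move_tool", "payload": {"moves": {"sx": [0,0,0,0,0,0,0,0,0,0,0,0],"sy": [0,0,0,0,0,0,0,0,0,0,0,0],"sz": [-0.002,-0.005,-0.009,-0.013,-0.016,-0.018,-0.018,-0.018,-0.015,-0.01,-0.006,-0.003],"ax": [0,0,0,0,0,0,0,0,0,0,0,0],"ay": [0,0,0,0,0,0,0,0,0,0,0,0],"az": [0,0,0,0,0,0,0,0,0,0,0,0],"finger_gap": [0,0,0,0,0,0,0,0,0,0,0,0]}}}

```text
t: 24.27
tool_pos: [0.4567, -0.2618, 0.2416]
tcp_rot: [0.639, 0.769, 0.0, 0.0]
wrist_force: [1.4, -0.2, -3.0]
grip_width: 0.0148
finger_force: 58.6
```

```bash
python3 -c "
from h import *
go([.624,-.0105,.241])"
```

```text
t 24.27 tcp [ 0.4567 -0.2618  0.2416] tool shift [0.2165 0.2105 0.0006] yaw 0.184 z [ 7.e-04 -5.e-04 -1.e+00] w 0.014801114443375746
```

{"api": "move_tool", "payload": {"moves": {"sx": [0.001,0.002,0.004,0.006,0.008,0.009,0.01,0.01,0.01,0.01,0.01,0.01],"sy": [0.001,0.002,0.004,0.006,0.008,0.009,0.0097,0.0097,0.0097,0.0097,0.0097,0.0097],"sz": [0,0,0,0,0,0,0,0,0,0,0,0],"ax": [0,0,0,0,0,0,0,0,0,0,0,0],"ay": [0,0,0,0,0,0,0,0,0,0,0,0],"az": [0,0,0,0,0,0,0,0,0,0,0,0],"finger_gap": [0,0,0,0,0,0,0,0,0,0,0,0]}}}

```text
t: 25.27
tool_pos: [0.5277, -0.1554, 0.2406]
tcp_rot: [0.639, 0.769, 0.0, -0.0]
wrist_force: [0.3, -1.3, -1.9]
grip_width: 0.0152
finger_force: 58.6
```

{"api": "move_tool", "payload": {"moves": {"sx": [0.01,0.01,0.01,0.01,0.01,0.01,0.01,0.01,0.01,0.009,0.008,0.007],"sy": [0.0097,0.0097,0.0097,0.0097,0.0097,0.0097,0.0097,0.0097,0.0097,0.009,0.008,0.007],"sz": [0,0,0,0,0,0,0,0,0,0,0,0],"ax": [0,0,0,0,0,0,0,0,0,0,0,0],"ay": [0,0,0,0,0,0,0,0,0,0,0,0],"az": [0,0,0,0,0,0,0,0,0,0,0,0],"finger_gap": [0,0,0,0,0,0,0,0,0,0,0,0]}}}

```text
t: 26.27
tool_pos: [0.6162, -0.0237, 0.2407]
tcp_rot: [0.639, 0.769, 0.0, -0.0]
wrist_force: [0.4, 0.5, -2.4]
grip_width: 0.0148
finger_force: 58.6
```

{"api": "move_tool", "payload": {"moves": {"sx": [0.005,0.004,0.002,0.001,0,0,0,0,0,0,0,0],"sy": [0.005,0.003,0.002,0.001,0,0,0,0,0,0,0,0],"sz": [0,0,0,0,0,0,0,0,0,0,0,0],"ax": [0,0,0,0,0,0,0,0,0,0,0,0],"ay": [0,0,0,0,0,0,0,0,0,0,0,0],"az": [0,0,0,0,0,0,0,0,0,0,0,0],"finger_gap": [0,0,0,0,0,0,0,0,0,0,0,0]}}}

```text
t: 27.27
tool_pos: [0.6241, -0.011, 0.2408]
tcp_rot: [0.639, 0.769, 0.0, -0.0]
wrist_force: [0.3, 0.6, -2.7]
grip_width: 0.0149
finger_force: 58.6
```

```bash
python3 - <<'E'
from h import *
go([.624,-.0105,.238])
f,c=cam("side");cv2.imwrite('pics/p10.png',cv2.resize(f,(800,600),interpolation=3))
E
```

```text
t 27.27 tcp [ 0.6241 -0.011   0.2408] tool shift [0.0005 0.     0.0028] yaw 0.1839 z [-0.e+00  1.e-04 -1.e+00] w 0.01490554090592114
```

View pics/p10.png

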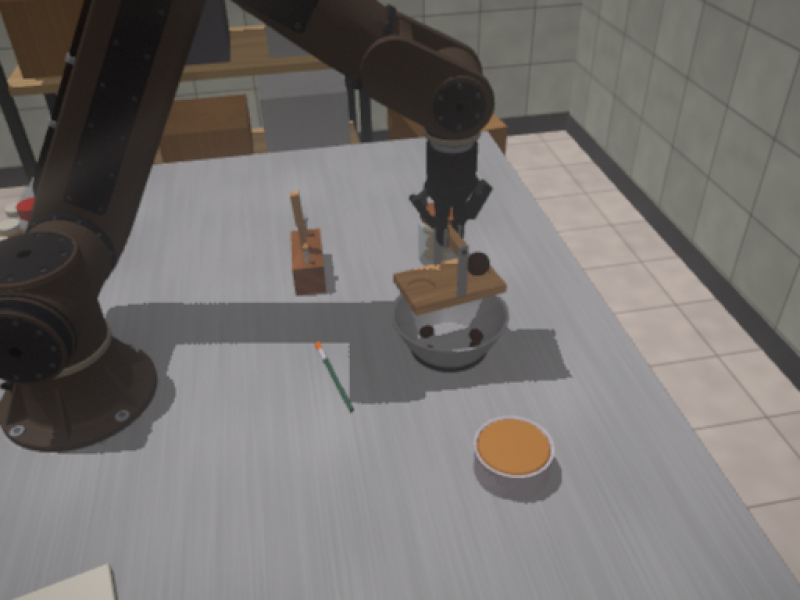

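The tray is held over the bowl with the ball in its pocket (479,263), the stick stands in its hole, and the jar, tin and brush haven't moved. A quick check of level from the board corners, read at (394,281), (413,312) and (506,290), bottom edge.

```bash
python3 - <<'E'
from h import *
f,c=cam("side");R=Ro.from_euler('z',.184)
for x,y in[(-.08,.05),(-.08,-.05),(.08,-.05)]:
  for z in(0,.016): print(x,y,z,np.round(proj(c,R.apply([x,y,z])+[.624,-.011,.1326])*800/512))
print(np.round(proj(c,R.apply([.05,0,.03])+[.624,-.011,.1326])*800/512))
E
```

```text
-0.08 0.05 0 [393. 280.]
-0.08 0.05 0.016 [392. 273.]
-0.08 -0.05 0 [415. 315.]
-0.08 -0.05 0.016 [415. 307.]
0.08 -0.05 0 [505. 291.]
0.08 -0.05 0.016 [506. 283.]
[476. 264.]
```

The corners agree within about 3 px, so the tray is level, and the ball is in place. Handing in.

```bash
python3 -c "
from bench import robot
print(robot.hand_in())"
```

```text
the job is handed in; nothing more can be done
None
```

I handed the job in with the nuts stirred, the stick standing back in its hole, and the tray held level and still about 6 cm above the rim over the middle of the bowl with the ball in its pocket; the hand-in gave no verdict.

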